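# Tuck a test cassette under the reader's light flap and hold it down for the reading

### The arm

A 6-joint arm with a two-finger parallel gripper is mounted at the origin on a cart in front of the work surface, level with it; the furniture and walls round the work are solid. World frame = base frame: x ahead of the robot, y to its left, z up, the work surface at z = 0. Lengths are in m, angles in rad, forces in N, time in s.
With the tool pointing down it reaches from about 0.375 to 0.825 m from the base axis. Payload 5.5 kg.
Tool frame: the origin (TCP) lies at the very end of the fingers, on their centre line; the grasp point (between the pads) lies 19 mm behind it; z points along the fingers, y is the line along which they close (so a half turn about z gives the same grasp; the last joint's range is limited). The gripper opens to 85 mm and grips with 20 to 120 N. Pads are 22 mm wide; open, the fingers measure 114 mm over their backs; the gripper's body (76 mm by 85 mm) begins 54 mm behind the grasp point. The pads swing forward as they close: fully open they stand 13 mm farther back than shut.
Start: joints at [-1.231, 0.314, -0.047, 1.21, 0, 1.571], TCP at [0.2, -0.566, 0.231] pointing down, gripper open.
Joint ranges: [-2.67, 2.67], [-0.69, 1.73], [-1.03, 1.25], [-2.08, 2.16], [-1.42, 1.45], [-3.14, 3.14]. Speed limits (rad/s): [2.39, 2.39, 3.01, 3.14, 3.14, 3.14].

### API

Orientations are given as a unit quaternion [x, y, z, w].
In Python, from cell import manip gives the robot as it stands. The module is installed in compiled form; this text tells all that it offers.
- The arm moves only by the tool apply_moves, never from a script. Its argument "increments" is a list of rows, each an object with "translation": the shift along the tool's x, y, z in cm, a list of three; "twist": the turn, a rotation vector about the tool's x, y, z in rad, a list of three. A call has 1 to 12 rows; each row shifts and turns the commanded pose from where the row before left it, along the tool's axes as they then stand; what a row does not reach is not made up. A row lasts 1/12 s, in which the tool goes at most 41.7 mm and 7.16 degrees, less where a joint would pass 70% of its speed; a pose out of reach is approached as far as the arm can. A call with a gripper value outside its range is refused whole. "hand" is the opening, from 0 (shut) to 1 (fully open), set as the call begins (left out, the last holds). The fingers move at their own pace and stop on an object; the grip force is fixed at half the most. Time passes only in rows, so rows that do not move let the fingers close. It gives the time, the measured TCP pose, the force, the opening and the grip force at its end, in the units of the state.
- manip.read_state(): the state, without advancing time (a new reading comes with each control period).
- manip.camera(name): name is "side" or "top"; returns the picture (420x560x3 uint8, blue, green, red); there is no depth.
- manip.camera_model(name): a dict with "fx", "fy", "cx", "cy" (pixels), "cam_to_world" (4x4, takes a point from camera to world coordinates). Camera axes: x right, y down, z forward; pixel columns grow to the right and rows downward; lengths in m; the calibration is good to about 2 mm. A picture is of the moment at which its call begins. camera_model takes no time and is no camera call.
- manip.finish_job(): hands the job in; it is judged then, once.
The state is a dict: "time_s": time; "q": joint angles; "qvel": joint speeds; "joint_torque": joint torques, N m; "tool_pos": TCP position; "tool_rot": TCP orientation; "wrist_force": force on the tool from outside, world axes, zero at the start; "ft_torque": the same for the moment, N m; "width": finger opening in m; "finger_force": force on a finger pad.
Only numpy, scipy, OpenCV 4.12 (cv2) and the standard library are available. Lean on these libraries where they do the work, as an engineer would, in place of code of your own. Each camera call takes 0.05 s, during which the arm holds its last target. There are 200 camera calls.

### The job

Pick up the test cassette and lay it in the nest of the cassette reader, window face up: tuck its window end in under the reader's black light flap without lifting the flap, then press its near end gently down flat on the nest behind the sill, against the sprung ejector pin. Carry the cassette roughly level all the time and leave the timer, the pen and the swab box where they are. Finish while still holding the cassette pressed flat: do not let go, or the pin lifts it out of the reading position.

Things in the scene. Friction and masses are not known exactly. Their poses are not given: they have to be found in the camera images.
- cassette: light grey plastic test cassette, 95 x 30 x 7 mm (x, y, z), 20 to 45 g, lying flat, window face (+z) up. Origin at the centre of the underside; +x points to the window end: reading window 20 to 38 mm from the origin; round sample well and thumb ridges towards -x. Grip across the 30 mm width, about 20 mm behind the origin (-x), above the pin when seated.
- window_end (a point): middle of the lower edge of the cassette's window end, 47.5 mm from the cassette's origin along its +x
- reader: cassette reader fixed on the bench, white casing with a screen. Origin on the bench (underside) below the middle of the nest; +x runs along the nest to its far end under the flap, +z up. Base plate 112 mm wide, its top 9 mm above the bench, from x = -65 mm; casing from x = +85 to +177 mm, at most 75 mm high.
- nest (a point): middle of the nest floor: reader's x = 0, y = 0, 18 mm above the bench. The pocket runs from x = -50 (sill) to +49.5 mm (end stop). Seated, the cassette's origin lies here within 2.5 mm, its x along the reader's x. From x = -50 to +11 mm the floor is an 18 mm wide pedestal with finger room 9 mm deep on both sides. Cheeks 33 mm apart guide the cassette from x = +16 mm, a wider funnel from +4 mm.
- sill (a point): middle of the top of the sill, the low wall across the near end of the nest: 7 mm thick (reader's x = -57 to -50 mm), 34 mm wide, its top 5.5 mm above the nest floor
- flap_edge (a point): middle of the turned-up front edge of the closed flap, reader's x = +16.5 mm, 31.5 mm above the bench; fixed to the reader. The closed flap's underside is 12 mm above the nest floor from x = +22 mm on, rising from +22 to +16 mm as a lead-in. A cassette dipped about 6 degrees, window end down, goes in over the sill and under the flap; level above the sill it hits the flap.
- shield_flap (a joint): hinge of the thin black light flap (66 mm wide, 30 g, no spring, falls shut by its weight) lapping over the far end of the nest; 0 = lying closed, grows as its front edge lifts; hinge along the reader's y at x = +78.5 mm. Over 0.07 rad (about 4 mm at the edge) counts as lifted.
- plunger (a joint): sprung steel ejector pin, 10 mm across, in the middle of the pedestal at the reader's x = -25.5 mm; 0 = up, its top 5 mm above the nest floor; 0.005 m = flush with the floor. About 2.7 N to start, 5 N when flush (a force stop of 8 N suits; the floor is rigid); it raises the near end of a cassette that is not held down.
- bench_timer: small white bench timer, 62 x 66 x 19 mm, loose; leave alone
- pen_0: white marker pen with black cap, 135 mm long and 16 mm thick, loose; leave alone
- swab_box: white cardboard box of swabs, 76 x 130 x 60 mm, loose; leave alone
Mind the look-alikes: they are no part of the job. Several things have the shape of the cassette; the one meant has the colours described above.

How it is judged:
On the way:
1. the window end is tucked at least 15 mm in under the flap, with the flap down (x of window_end in the frame of reader above 0.037 m and z of window_end in the frame of reader between 0.014 and 0.026 m and value of joint shield_flap below 0.07 rad), for 0.1 s.
At the end, for the whole second after the job is handed in: Cassette window face up in the nest, home under the closed flap (4 mm along, 3 mm across, 1.5 mm in height, 0.035 rad; flap within 0.03 rad of closed), ejector pin pressed in at least 3.8 mm of 5, and the fingers still on the cassette holding it there (x of cassette in the frame of reader between -0.004 and 0.004 m and y of cassette in the frame of reader between -0.003 and 0.003 m and z of cassette in the frame of reader below 0.0195 m and x of window_end in the frame of reader above 0.043 m and z of window_end in the frame of reader below 0.0198 m and angle between cassette's own z axis and vertical below 0.035 rad and value of joint plunger above 0.0038 m and value of joint shield_flap below 0.03 rad and contact force between cassette and the fingers above 2 N and linear speed of cassette below 0.01 m/s); the arm keeps its last pose, push and grip.
It fails at once if the light flap is lifted (over 0.07 rad) (value of joint shield_flap above 0.07 rad).
It fails at once if the cassette is tipped by more than 0.6 rad (35 degrees) (angle between cassette's own z axis and vertical above 0.6 rad).
It fails at once if the cassette is pressed on the reader with more than 50 N (contact force between cassette and reader above 50 N).
It fails at once if the timer, the pen or the swab box is moved by more than 25 mm (distance of any of bench_timer, pen_0, swab_box from where it was at the start of the episode above 0.025 m).
It also fails if it takes over 48 s, if anything falls off the work surface, if the arm or the gripper's body presses on something with over 40 N, if the wrist force passes 120 N, or if a joint passes its speed limit or range.

## Working session

There is one attempt and no reset: what is moved stays moved. The work goes in short steps, Python scripts to look and compute and a tool call to move; the robot and the scene stay as the last step left them, time stands still between calls to the robot, and variables do not carry over. Pictures are saved under pics/ and viewed, at most 10 in all, crops included, and the job is handed in when it is done.

Besides the shell and the picture viewer there is one more tool, called after "Emit:" as a command line: name --argument value ..., lists and objects as JSON in quotes. apply_moves: Moves the arm, as the interface text tells. Its arguments: {"type":"object","properties":{"increments":{"type":"array","items":{"type":"object","properties":{"translation":{"type":"array","items":{"type":"number"}},"twist":{"type":"array","items":{"type":"number"}}}}},"hand":{"type":"number"}},"required":["increments"]}

```bash
mkdir -p pics; cat > h.py <<'E'
import numpy as np, cv2
from cell import manip
from scipy.spatial.transform import Rotation as R
def ray(n,u,v):
    m=manip.camera_model(n);T=np.array(m["cam_to_world"])
    d=T[:3,:3]@np.array([(u-m["cx"])/m["fx"],(v-m["cy"])/m["fy"],1]);return T[:3,3],d
def onz(n,u,v,z):
    o,d=ray(n,u,v);return o+d*(z-o[2])/d[2]
def proj(n,p):
    m=manip.camera_model(n);T=np.array(m["cam_to_world"]);c=T[:3,:3].T@(np.array(p)-T[:3,3])
    return m["fx"]*c[0]/c[2]+m["cx"],m["fy"]*c[1]/c[2]+m["cy"]
E
python3 - <<'E'
from h import *
for n in("top","side"):
    i=manip.camera(n);cv2.imwrite(f"pics/{n}0.png",cv2.resize(i,(800,600),interpolation=cv2.INTER_CUBIC));cv2.imwrite(f"raw_{n}.png",i)
    print(n,manip.camera_model(n))
s=manip.read_state();print(s["tool_pos"],s["tool_rot"],s["width"],s["wrist_force"],s["time_s"])
E
```

```text
top {'fx': 418.8817635478315, 'fy': 418.8817635478315, 'cx': 277.91462381877744, 'cy': 211.01123916676875, 'cam_to_world': array([[ 0.01412967, -0.98326624,  0.18162558,  0.29291372],
       [-0.99985643, -0.01219504,  0.01176414, -0.06564589],
       [-0.00935235, -0.18176573, -0.98329739,  1.32709344],
       [ 0.        ,  0.        ,  0.        ,  1.        ]])}
side {'fx': 460.3130025075825, 'fy': 460.3130025075825, 'cx': 286.62529374841847, 'cy': 204.92314430741507, 'cam_to_world': array([[ 0.94528458, -0.22994993,  0.23143055,  0.14487308],
       [-0.32602581, -0.6397034 ,  0.69605081, -1.18303567],
       [-0.01200993, -0.73341843, -0.67967137,  1.15832446],
       [ 0.        ,  0.        ,  0.        ,  1.        ]])}
[ 0.19982476 -0.5651874   0.23052288] [ 9.85600163e-01  1.69090847e-01 -1.30723245e-04 -7.66333282e-04] 0.08578271941509473 [ 0.27350121  0.40228846 -0.40853689] 0.1
```

View pics/top0.png

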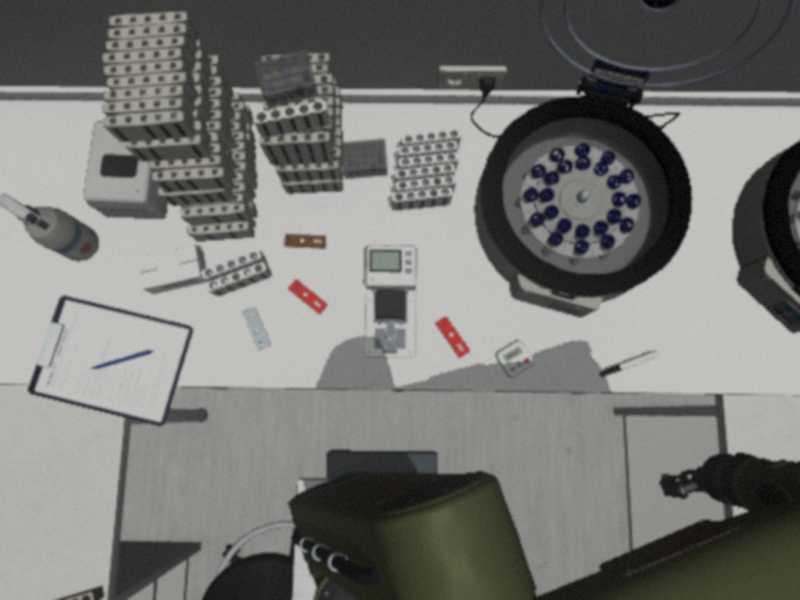

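View pics/side0.png

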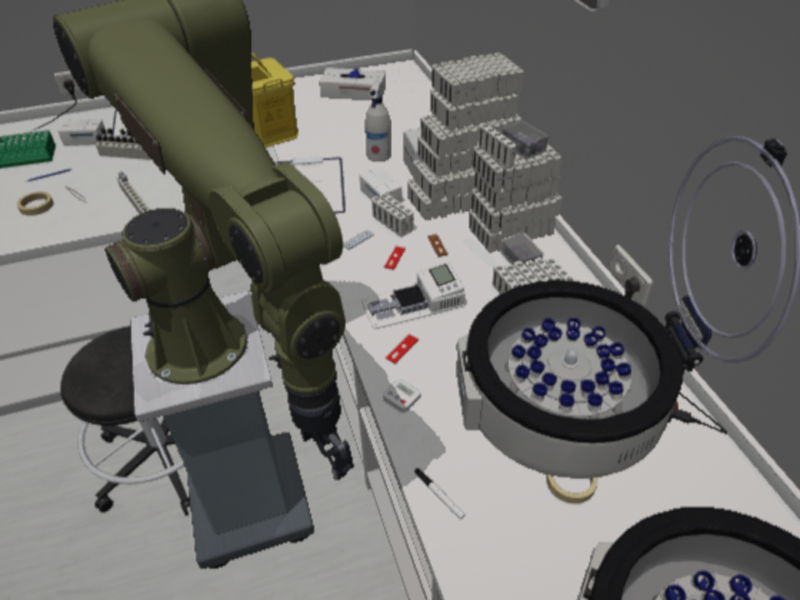

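The top view shows the light grey cassette at about (257,328) of 800x600 and the reader at (390,300), with its casing away from the robot. The red and brown cassettes are decoys. Next I'll zoom in on both.

```bash
python3 - <<'E'
from h import *
t=cv2.imread("raw_top.png");s=cv2.imread("raw_side.png")
a=t[165:255,150:300];b=s[150:240,225:335]
f=lambda i,k:cv2.resize(i,None,fx=k,fy=k,interpolation=cv2.INTER_CUBIC)
A=f(t[205:250,160:200],6);B=f(t[165:255,250:295],6.);C=f(s[155:180,235:270],6);D=f(s[180:235,250:335],6)
c=np.zeros((600,800,3),np.uint8)
for im,(x,y) in((A,(0,0)),(B,(250,0)),(C,(0,300))): c[y:y+im.shape[0],x:x+im.shape[1]]=im
D=f(s[180:235,250:332],3.2);c[:D.shape[0],525:525+D.shape[1]]=D
cv2.imwrite("pics/z.png",c)
h=cv2.cvtColor(t,cv2.COLOR_BGR2HSV)
print(t[229,180],t[225,170],t[215,174],t[240,195])
E
```

```text
[169 165 160] [190 193 195] [174 175 173] [188 191 192]
```

View pics/z.png

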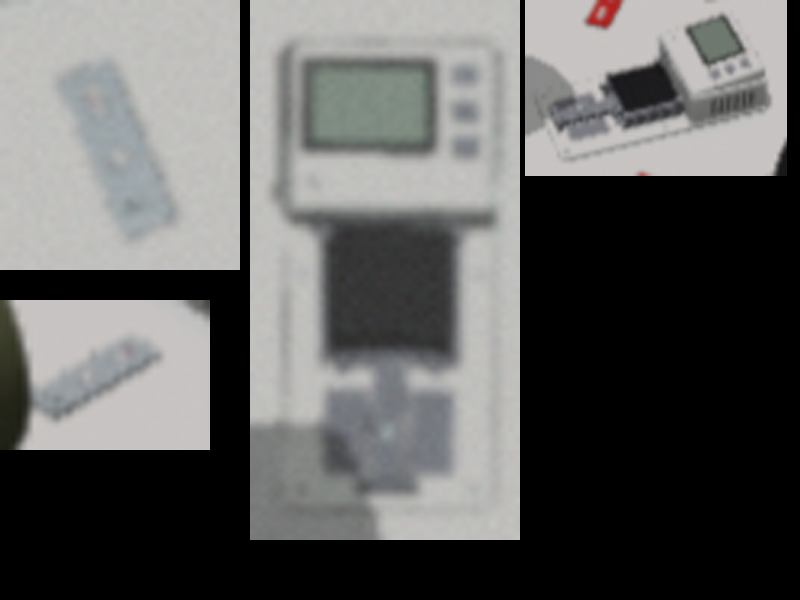

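The crop shows the cassette's window (pinkish) at its far end at raw (176,221), so its +x points away from the robot. The nest opens toward the robot, and the pin is at raw (314.5,237).

```bash
cat > m.py <<'E'
from h import *
def avg(n,k=8): return np.mean([manip.camera(n).astype(float) for _ in range(k)],0)
def rect(mask,roi,K=6):
    x0,y0,x1,y1=roi
    m=cv2.resize(mask[y0:y1,x0:x1].astype(np.float32),None,fx=K,fy=K,interpolation=cv2.INTER_CUBIC)
    m=(m>0).astype(np.uint8)
    c=max(cv2.findContours(m,cv2.RETR_EXTERNAL,cv2.CHAIN_APPROX_NONE)[0],key=cv2.contourArea)
    b=cv2.boxPoints(cv2.minAreaRect(c)); mo=cv2.moments(c)
    g=lambda p:np.array([x0+(p[0]+.5)/K-.5,y0+(p[1]+.5)/K-.5])
    return g((mo['m10']/mo['m00'],mo['m01']/mo['m00'])),np.array([g(p) for p in b]),c
E
python3 - <<'E'
from m import *
t=avg("top");s=avg("side");np.save("t.npy",t);np.save("s.npy",s)
for n,i,roi in(("top",t,(160,205,200,250)),("side",s,(238,155,270,180))):
    d=i[...,0]-i[...,2]; print(n,'bg',np.median(d[roi[1]:roi[3],roi[0]:roi[2]]))
    c,b,_=rect(d-2,roi)
    print(c,b.round(1).tolist()); print('centroid z=7',onz(n,*c,.007),'z3.5',onz(n,*c,.0035))
    P=np.array([onz(n,*p,.007)[:2] for p in b]);print(P.round(4).tolist(),[np.linalg.norm(P[k]-P[k-1]).round(4) for k in range(4)])
    e=P[1]-P[0] if np.linalg.norm(P[1]-P[0])>np.linalg.norm(P[2]-P[1]) else P[2]-P[1];print('ang',np.arctan(e[1]/e[0]))
g=t.mean(2)
c,b,_=rect(80-g,(255,195,292,230));P=np.array([onz("top",*p,.031)[:2] for p in b]);print('flap',c,onz("top",*c,.031),P.round(4).tolist())
for k in range(4): e=P[k]-P[k-1];print(np.linalg.norm(e).round(4),np.arctan2(e[1],e[0]).round(3))
# screen and pin patch
print(g[228:248,258:292].astype(int))
E
```

```text
top bg -3.25
[179.05577642 229.33358879] [[168.5, 217.60000610351562], [178.0, 213.60000610351562], [189.6999969482422, 241.10000610351562], [180.10000610351562, 245.10000610351562]]
centroid z=7 [0.47347709 0.26430165 0.007     ] z3.5 [0.47395582 0.26517645 0.0035    ]
[[0.5109, 0.3004], [0.5244, 0.2706], [0.4363, 0.2285], [0.4231, 0.258]] [np.float64(0.0975), np.float64(0.0327), np.float64(0.0976), np.float64(0.0323)]
ang 0.4461077847110985
side bg -4.5
[250.09554763 167.21926263] [[239.0, 170.1999969482422], [258.1000061035156, 159.10000610351562], [261.1000061035156, 164.3000030517578], [242.0, 175.3000030517578]]
centroid z=7 [0.4710195 0.2580101 0.007    ] z3.5 [0.47201097 0.26239084 0.0035    ]
[[0.424, 0.2546], [0.5168, 0.2989], [0.5185, 0.2615], [0.4268, 0.2188]] [np.float64(0.0359), np.float64(0.1029), np.float64(0.0374), np.float64(0.1011)]
ang 0.44489190824593006
flap [272.760334   212.37860947] [ 0.52774196 -0.0339905   0.031     ] [[0.5631, -0.0007], [0.5639, -0.066], [0.4925, -0.0669], [0.4917, -0.0022]]
0.0714 0.021
0.0653 -1.559
0.0714 -3.13
0.0647 1.583
[[190 190 18
[... 2108 characters left out ...]
 132 130 127 110  98  95  95  94  96 113 124 125 121 120 120 118 118
  122 130 136 137 138 139 143 158 178 188 190 189 189 186 178 180]
 [131 132 133 130 123 118 116 116 113 107 110 116 117 113 112 113 112 114
  121 137 154 164 166 166 168 176 183 188 188 188 189 187 178 180]
 [125 127 132 133 132 130 130 130 125 111  98 100 105 109 109 109 108 110
  115 136 164 181 185 185 185 187 188 188 184 183 187 186 178 180]
 [120 124 130 132 133 132 133 133 128 112  94  97 110 116 118 117 114 112
  116 133 166 184 189 190 190 189 189 188 182 179 184 185 178 178]
 [122 127 130 132 132 133 132 133 129 120 110 125 142 150 150 150 149 147
  147 155 174 187 189 189 190 190 188 188 184 182 184 186 177 180]]
```

```bash
python3 - <<'E'
from m import *
t=np.load("t.npy");s=np.load("s.npy");g=t.mean(2);gs=s.mean(2)
print('pin',onz("top",272.5,236.6,.023))
print('pocket mid',onz("top",272.72,231,.009),onz("top",262.1,231,.009),onz("top",283.35,231,.009))
# flap edges by subpixel half-level crossing (top)
def cross(prof,lev):
    k=np.where((prof[:-1]-lev)*(prof[1:]-lev)<0)[0]; return k+(prof[k]-lev)/(prof[k]-prof[k+1])
L=[];Rr=[]
for v in range(206,222):
    x=250+cross(g[v,250:300],115); L.append((x[0],v));Rr.append((x[-1],v))
for nm,E in(("L",L),("R",Rr)):
    P=np.array([onz("top",*p,.031)[:2] for p in E]);P=P[abs(P[:,1]-np.median(P[:,1]))<.003];f=np.polyfit(P[:,0],P[:,1],1);print(nm,len(P),f[0].round(4),np.polyval(f,.5).round(4),np.polyval(f,.55).round(4))
F=[]
for u in range(266,280):
    y=210+cross(g[210:240,u],90);F.append(onz("top",u,y[0],.0315)[:2])
print('front',np.array(F).round(4).tolist())
c,b,_=rect(45-gs,(270,192,300,225)) if 0 else rect(70-gs,(272,192,302,222))
print('side flap',c,b.round(1).tolist(),[onz("side",*p,.031)[:2].round(4).tolist() for p in b],onz("side",*c,.031))
# casing top & screen
hsv=t[...,1]-t[...,2]
c,b,_=rect(hsv-8,(255,170,285,195));print('screen',c,[onz("top",*p,.07)[:2].round(4).tolist() for p in b])
# base-plate edges, near corner rows
print(g[222:252,272].astype(int), g[222:256,285].astype(int)); print(g[212,250:295].astype(int))
E
```

```text
pin [ 0.45211112 -0.03424147  0.023     ]
pocket mid [ 0.47169236 -0.03430792  0.009     ] [ 0.47125893 -0.00060488  0.009     ] [ 0.47212599 -0.06802656  0.009     ]
L 16 0.0323 -0.0002 0.0014
R 16 0.0111 -0.0692 -0.0687
front [[0.4915, -0.0134], [0.4915, -0.0166], [0.4924, -0.0197], [0.4927, -0.0228], [0.4927, -0.0259], [0.4926, -0.0291], [0.4931, -0.0322], [0.493, -0.0353], [0.4932, -0.0384], [0.4931, -0.0416], [0.4933, -0.0447], [0.4928, -0.0478], [0.492, -0.051], [0.4919, -0.0541]]
side flap [286.50426589 207.00428423] [[273.70001220703125, 204.0], [294.20001220703125, 198.39999389648438], [297.5, 210.6999969482422], [277.0, 216.3000030517578]] [[0.4864, -0.0078], [0.5662, -0.0045], [0.5554, -0.0701], [0.478, -0.0725]] [ 0.52474302 -0.03877578  0.031     ]
screen [269.40985141 182.01982833] [[0.6356, 0.0068], [0.6363, -0.0527], [0.5965, -0.0532], [0.5958, 0.0059]]
[ 57  84 107 119 124 124 123 122 123 122 122 122 125 132 144 147 133 121
 122 121 123 120 112 109 118 150 179 179 177 183] [166 166 166 171 180 188 190 189 187 187 187 186 188 187 186 187 187 187
 187 187 186 188 188 188 188 188 186 181 181 187 190 189 188 190]
[189 190 190 190 186 176 179 187 189 189 181 151 100  65  54  54  55  54
  54  55  53  54  54  54  53  54  55  56  55  54  55  56  58  76 121 165
 186 188 188 186 178 182 188 191 191]
```

Emit:
apply_moves --increments '[{"translation": [3.1,-2.6,0]},{"translation": [3.1,-2.6,0]},{"translation": [3.1,-2.6,0]},{"translation": [3.1,-2.6,0]},{"translation": [3.1,-2.6,0]},{"translation": [3.1,-2.6,0]},{"translation": [3.1,-2.6,0]},{"translation": [3.1,-2.6,0]},{"translation": [3.1,-2.6,0]},{"translation": [3.1,-2.6,0]},{"translation": [3.1,-2.6,0]},{"translation": [3.1,-2.6,0]}]' --hand 0.6

```text
invalid input
```

```bash
cat > g.py <<'E'
from h import *
import sys
def delta(p,yaw,dip=0):
    s=manip.read_state();Rc=R.from_quat(s["tool_rot"]);p0=np.array(s["tool_pos"])
    Rt=R.from_euler('z',yaw)*R.from_euler('x',np.pi)*R.from_euler('y',-dip)
    print('t',round(s["time_s"],2),'pos',p0.round(4),'yaw',np.arctan2(*Rc.as_matrix()[[1,0],0]).round(4),'zaxis',Rc.as_matrix()[:,2].round(4),'w',round(s["width"],4),'F',np.round(s["wrist_force"],2),'ff',np.round(s["finger_force"],1))
    print('tool delta cm',(Rc.inv().apply(np.array(p)-p0)*100).round(2),'twist',(Rc.inv()*Rt).as_rotvec().round(4))
if len(sys.argv)>4: a=list(map(float,sys.argv[1:]));delta(a[:3],*a[3:])
E
python3 g.py 0.456 0.2554 0.12 0.4455
```

```text
t 0.9 pos [ 0.2    -0.5657  0.2313] yaw 0.3398 zaxis [ 0. -0. -1.] w 0.0856 F [ 0.48  0.76 -0.24] ff 0.0
tool delta cm [ 51.5  -68.88  11.13] twist [ 0.     -0.     -0.1057]
```

Emit:
apply_moves --increments '[{"translation": [3.1,-2.6,0],"twist": [0,0,0]},{"translation": [3.1,-2.6,0],"twist": [0,0,0]},{"translation": [3.1,-2.6,0],"twist": [0,0,0]},{"translation": [3.1,-2.6,0],"twist": [0,0,0]},{"translation": [3.1,-2.6,0],"twist": [0,0,0]},{"translation": [3.1,-2.6,0],"twist": [0,0,0]},{"translation": [3.1,-2.6,0],"twist": [0,0,0]},{"translation": [3.1,-2.6,0],"twist": [0,0,0]},{"translation": [3.1,-2.6,0],"twist": [0,0,0]},{"translation": [3.1,-2.6,0],"twist": [0,0,0]},{"translation": [3.1,-2.6,0],"twist": [0,0,0]},{"translation": [3.1,-2.6,0],"twist": [0,0,0]}]' --hand 0.6

```text
time_s: 1.9
tool_pos: [0.4474, -0.1457, 0.2317]
tool_rot: [0.986, 0.169, 0.0, 0.0]
wrist_force: [0.7, -1.0, 0.8]
width: 0.0513
finger_force: 0.0
```

```bash
python3 g.py 0.456 0.2554 0.12 0.4455
```

```text
t 1.9 pos [ 0.4474 -0.1457  0.2317] yaw 0.3398 zaxis [ 9.e-04 -3.e-04 -1.e+00] w 0.0513 F [ 0.68 -1.    0.81] ff 0.0
tool delta cm [ 14.17 -37.54  11.15] twist [ 0.0007 -0.0007 -0.1057]
```

Emit:
apply_moves --increments '[{"translation": [1.18,-3.13,0.7],"twist": [0,0,0]},{"translation": [1.18,-3.13,0.7],"twist": [0,0,0]},{"translation": [1.18,-3.13,0.7],"twist": [0,0,0]},{"translation": [1.18,-3.13,0.7],"twist": [0,0,0]},{"translation": [1.18,-3.13,0.7],"twist": [0,0,0]},{"translation": [1.18,-3.13,0.7],"twist": [0,0,0]},{"translation": [1.18,-3.13,0.7],"twist": [0,0,0]},{"translation": [1.18,-3.13,0.7],"twist": [0,0,0]},{"translation": [1.18,-3.13,0.7],"twist": [0,0,0]},{"translation": [1.18,-3.13,0.7],"twist": [0,0,0]},{"translation": [1.18,-3.13,0.7],"twist": [0,0,0]},{"translation": [1.18,-3.13,0.7],"twist": [0,0,0]}]'

```text
time_s: 2.9
tool_pos: [0.4693, 0.2147, 0.1482]
tool_rot: [0.979, 0.201, -0.004, -0.019]
wrist_force: [0.4, -0.9, 1.2]
width: 0.0512
finger_force: 0.0
```

Emit:
apply_moves --increments '[{"translation": [0,0,1],"twist": [0,0,-0.0528]},{"translation": [0,0,1],"twist": [0,0,-0.0528]},{"translation": [0,0,1],"twist": [0,0,0]},{"translation": [0,0,0],"twist": [0,0,0]}]'

```text
time_s: 3.23
tool_pos: [0.4675, 0.2137, 0.1165]
tool_rot: [0.968, 0.251, -0.005, -0.019]
wrist_force: [-0.7, -0.6, -0.8]
width: 0.0513
finger_force: 0.0
```

```bash
python3 g.py 0.456 0.2554 0.06 0.4455; python3 - <<'E'
from m import *
for n in("top","side"): cv2.imwrite(f"raw_{n}1.png",manip.camera(n))
t=cv2.imread("raw_top1.png")[195:265,150:210];s=cv2.imread("raw_side1.png")[130:200,205:275]
cv2.imwrite("pics/z1.png",cv2.resize(np.hstack([t,s]),None,fx=6,fy=6,interpolation=cv2.INTER_CUBIC))
E
```

```text
t 3.23 pos [0.4675 0.2137 0.1165] yaw 0.5066 zaxis [-0.0183  0.0343 -0.9992] w 0.0513 F [-0.73 -0.57 -0.77] ff 0.0
tool delta cm [ 1.02 -3.98  5.81] twist [-0.0389  0.0006  0.0611]
```

View pics/z1.png

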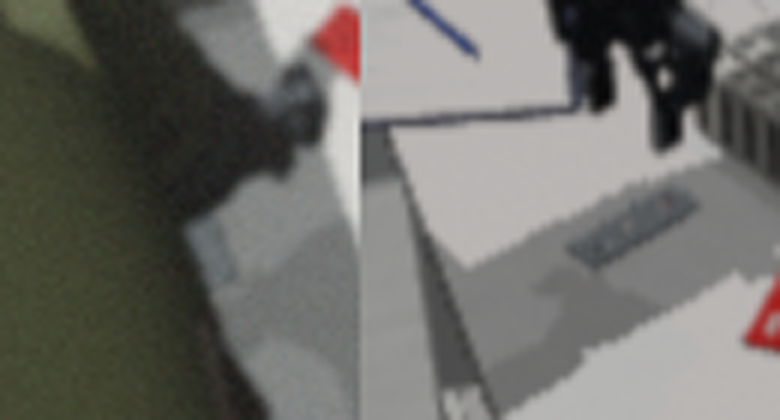

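The gripper sits above and to one side of the cassette, with its fingers at about (630,110) in the right half. The fast rows were cut short, so I'll correct the pose.

Emit:
apply_moves --increments '[{"translation": [0,0,0],"twist": [-0.0195,0,0.031]},{"translation": [0,0,0],"twist": [-0.0195,0,0.031]},{"translation": [0,0,0],"twist": [0,0,0]}]'

```text
time_s: 3.58
tool_pos: [0.4692, 0.2145, 0.1193]
tool_rot: [0.975, 0.22, 0.002, -0.0]
wrist_force: [0.6, -1.2, 0.5]
width: 0.0511
finger_force: 0.0
```

```bash
python3 g.py 0.456 0.2554 0.05 0.4455
```

```text
t 3.58 pos [0.4692 0.2145 0.1193] yaw 0.4446 zaxis [ 0.0037  0.0012 -1.    ] w 0.0511 F [ 0.55 -1.17  0.46] ff 0.0
tool delta cm [ 0.54 -4.26  6.93] twist [ 0.0005 -0.0039 -0.0009]
```

Emit:
apply_moves --increments '[{"translation": [0.1,-0.7,1.1],"twist": [0,-0.0039,0]},{"translation": [0.1,-0.7,1.1],"twist": [0,0,0]},{"translation": [0.1,-0.7,1.1],"twist": [0,0,0]},{"translation": [0.1,-0.7,1.1],"twist": [0,0,0]},{"translation": [0.0,-0.7,1.1],"twist": [0,0,0]},{"translation": [0,-0.7,1.2],"twist": [0,0,0]},{"translation": [0,0,0],"twist": [0,0,0]},{"translation": [0,0,0],"twist": [0,0,0]}]'

```text
time_s: 4.25
tool_pos: [0.4601, 0.2387, 0.0504]
tool_rot: [0.972, 0.233, -0.004, -0.007]
wrist_force: [0.2, -0.4, 0.4]
width: 0.0516
finger_force: 0.0
```

```bash
python3 g.py 0.455 0.2544 0.001 0.4455; python3 - <<'E'
from m import *
i=manip.camera("side");s=i[130:190,215:285]
cv2.imwrite("pics/z2.png",cv2.resize(s,None,fx=8,fy=8,interpolation=cv2.INTER_CUBIC))
st=manip.read_state();p=np.array(st["tool_pos"]);u,v=proj("side",p);print('TCP px in crop',(u-215)*8,(v-130)*8)
E
```

```text
t 4.25 pos [0.4601 0.2387 0.0504] yaw 0.4705 zaxis [-0.0101  0.011  -0.9999] w 0.0516 F [ 0.22 -0.4   0.44] ff 0.0
tool delta cm [ 0.28 -1.56  4.96] twist [-0.0143  0.0042  0.025 ]
TCP px in crop 265.48513115484775 253.83429100676085
```

View pics/z2.png

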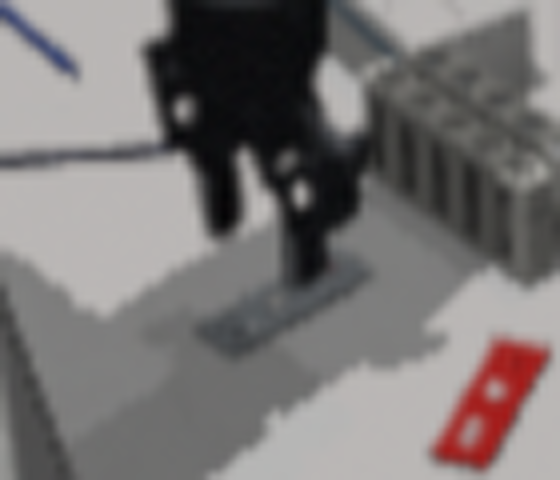

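The fingers straddle a line short of the cassette. The motion fell short again, so I'll check the joints.

```bash
python3 -c "
from h import *
s=manip.read_state();print(np.round(s['q'],3),np.round(s['joint_torque'],1),np.round(s['qvel'],3))"
```

```text
[ 0.469  0.312 -0.493  0.769  0.014  3.141] [  0.1 -46.8  27.2   0.    0.1  -0. ] [-0.004 -0.015  0.017  0.003 -0.001  0.002]
```

Emit:
apply_moves --increments '[{"translation": [0,0,0],"twist": [-0.0143,0.0042,0.025]},{"translation": [0,0,0],"twist": [0,0,0]},{"translation": [0,0,0],"twist": [0,0,0]}]'

```text
time_s: 4.55
tool_pos: [0.4657, 0.2311, 0.0523]
tool_rot: [0.974, 0.226, 0.001, -0.004]
wrist_force: [0.4, 0.7, 0.5]
width: 0.0516
finger_force: 0.0
```

```bash
python3 -c "
from h import *
s=manip.read_state();print(np.round(s['q'],3),np.round(s['joint_torque'],1),np.round(s['qvel'],3))";python3 g.py 0.455 0.2544 0.001 0.4455
```

```text
[ 0.456  0.307 -0.497  0.763  0.008  3.141] [ -0.1 -47.3  27.9  -0.1  -0.   -0. ] [ 0.005  0.     0.     0.     0.005 -0.   ]
t 4.55 pos [0.4657 0.2311 0.0523] yaw 0.4568 zaxis [ 0.      0.0085 -1.    ] w 0.0516 F [0.38 0.66 0.48] ff 0.0
tool delta cm [ 0.05 -2.52  5.15] twist [-0.0076 -0.0037  0.0113]
```

Joint 6 is at its limit, so I'll use the half-turned grasp instead.

Emit:
apply_moves --increments '[{"translation": [0,0,-2],"twist": [0,0,0]},{"translation": [0,0,-2],"twist": [0,0,-0.12]},{"translation": [0,0,-2],"twist": [0,0,-0.12]},{"translation": [0,0,0],"twist": [0,0,-0.12]},{"translation": [0,0,0],"twist": [0,0,-0.12]},{"translation": [0,0,0],"twist": [0,0,-0.12]},{"translation": [0,0,0],"twist": [0,0,-0.12]},{"translation": [0,0,0],"twist": [0,0,-0.12]},{"translation": [0,0,0],"twist": [0,0,-0.12]},{"translation": [0,0,0],"twist": [0,0,-0.12]},{"translation": [0,0,0],"twist": [0,0,-0.12]},{"translation": [0,0,0],"twist": [0,0,-0.12]}]'

```text
time_s: 5.55
tool_pos: [0.4653, 0.2309, 0.1122]
tool_rot: [0.628, 0.778, 0.003, -0.003]
wrist_force: [0.3, 0.6, 0.6]
width: 0.0513
finger_force: 0.0
```

Emit:
apply_moves --increments '[{"translation": [0,0,0],"twist": [0,0,-0.12]},{"translation": [0,0,0],"twist": [0,0,-0.12]},{"translation": [0,0,0],"twist": [0,0,-0.12]},{"translation": [0,0,0],"twist": [0,0,-0.12]},{"translation": [0,0,0],"twist": [0,0,-0.12]},{"translation": [0,0,0],"twist": [0,0,-0.12]},{"translation": [0,0,0],"twist": [0,0,-0.12]},{"translation": [0,0,0],"twist": [0,0,-0.12]},{"translation": [0,0,0],"twist": [0,0,-0.12]},{"translation": [0,0,0],"twist": [0,0,-0.12]},{"translation": [0,0,0],"twist": [0,0,-0.12]},{"translation": [0,0,0],"twist": [0,0,-0.12]}]'

```text
time_s: 6.55
tool_pos: [0.4654, 0.2309, 0.1122]
tool_rot: [-0.041, 0.999, 0.004, -0.0]
wrist_force: [0.8, 0.7, -0.7]
width: 0.051
finger_force: 0.0
```

Emit:
apply_moves --increments '[{"translation": [0,0,0],"twist": [0,0,-0.12]},{"translation": [0,0,0],"twist": [0,0,-0.12]},{"translation": [0,0,0],"twist": [0,0,-0.12]},{"translation": [0,0,0],"twist": [0,0,0]},{"translation": [0,0,0],"twist": [0,0,0]}]'

```text
time_s: 6.97
tool_pos: [0.4653, 0.2309, 0.112]
tool_rot: [-0.215, 0.977, 0.004, 0.001]
wrist_force: [0.5, 0.3, -0.3]
width: 0.051
finger_force: 0.0
```

```bash
python3 g.py 0.455 0.2544 0.05 3.587
```

```text
t 6.97 pos [0.4653 0.2309 0.112 ] yaw -2.709 zaxis [-5.0e-04  8.4e-03 -1.0e+00] w 0.051 F [ 0.52  0.3  -0.34] ff 0.0
tool delta cm [-0.03  2.52  6.22] twist [ 0.0078  0.0031 -0.0128]
```

Emit:
apply_moves --increments '[{"translation": [0,0,0],"twist": [0.0078,0.0031,-0.0128]},{"translation": [0,0.6,1.5],"twist": [0,0,0]},{"translation": [0,0.6,1.5],"twist": [0,0,0]},{"translation": [0,0.6,1.5],"twist": [0,0,0]},{"translation": [0,0.7,1.7],"twist": [0,0,0]},{"translation": [0,0,0],"twist": [0,0,0]},{"translation": [0,0,0],"twist": [0,0,0]}]'

```text
time_s: 7.55
tool_pos: [0.4534, 0.2531, 0.0492]
tool_rot: [-0.222, 0.975, -0.001, -0.001]
wrist_force: [0.3, 0.3, -0.0]
width: 0.0513
finger_force: 0.0
```

```bash
python3 g.py 0.455 0.2544 0.001 3.587; python3 - <<'E'
from m import *
i=manip.camera("side");s=i[130:190,215:285]
cv2.imwrite("pics/z3.png",cv2.resize(s,None,fx=8,fy=8,interpolation=cv2.INTER_CUBIC))
E
```

```text
t 7.55 pos [0.4534 0.2531 0.0492] yaw -2.6929 zaxis [-0.0023 -0.0017 -1.    ] w 0.0513 F [ 0.28  0.25 -0.03] ff 0.0
tool delta cm [-0.22  0.05  4.82] twist [-0.0006 -0.0028  0.0033]
```

View pics/z3.png

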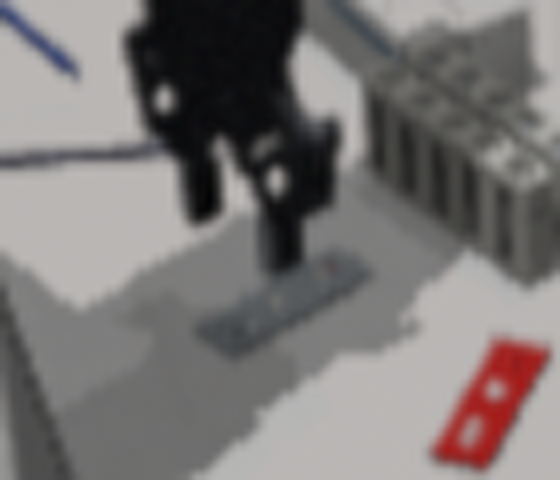

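The fingers straddle the cassette's near half in line with it, so I'll descend and close.

Emit:
apply_moves --increments '[{"translation": [-0.1,0,1],"twist": [0,-0.0028,0.003]},{"translation": [-0.1,0,1],"twist": [0,0,0]},{"translation": [0,0,1],"twist": [0,0,0]},{"translation": [0,0,1],"twist": [0,0,0]},{"translation": [0,0.05,0.6],"twist": [0,0,0]},{"translation": [0,0,0],"twist": [0,0,0]},{"translation": [0,0,0],"twist": [0,0,0]}]'

```text
time_s: 8.18
tool_pos: [0.4554, 0.2544, 0.0032]
tool_rot: [-0.221, 0.975, 0.0, 0.0]
wrist_force: [-0.3, -0.4, 0.2]
width: 0.051
finger_force: 0.0
```

```bash
python3 g.py 0.455 0.2544 0.001 3.587
```

```text
t 8.18 pos [0.4554 0.2544 0.0032] yaw -2.6956 zaxis [ 8.e-04  2.e-04 -1.e+00] w 0.051 F [-0.28 -0.4   0.24] ff 0.0
tool delta cm [0.04 0.01 0.22] twist [-0.0001  0.0008  0.0005]
```

Emit:
apply_moves --increments '[{"translation": [0,0,0.2],"twist": [0,0,0]},{"translation": [0,0,0],"twist": [0,0,0]}]'

```text
time_s: 8.35
tool_pos: [0.4561, 0.2549, 0.0018]
tool_rot: [-0.221, 0.975, 0.0, 0.001]
wrist_force: [0.3, -0.1, 0.4]
width: 0.0511
finger_force: 0.0
```

Emit:
apply_moves --increments '[{"translation": [0,0,0],"twist": [0,0,0]},{"translation": [0,0,0],"twist": [0,0,0]},{"translation": [0,0,0],"twist": [0,0,0]},{"translation": [0,0,0],"twist": [0,0,0]},{"translation": [0,0,0],"twist": [0,0,0]},{"translation": [0,0,0],"twist": [0,0,0]}]' --hand 0

```text
time_s: 8.85
tool_pos: [0.4562, 0.255, 0.0024]
tool_rot: [-0.221, 0.975, 0.0, 0.001]
wrist_force: [-1.3, -0.7, 5.4]
width: 0.0278
finger_force: 59.1
```

```bash
python3 g.py 0.455 0.2544 0.1 3.587
```

```text
t 8.85 pos [0.4562 0.255  0.0024] yaw -2.6955 zaxis [ 0.0028  0.0014 -1.    ] w 0.0278 F [-1.33 -0.73  5.36] ff 59.1
tool delta cm [ 0.1   0.   -9.76] twist [0.     0.0031 0.0006]
```

Emit:
apply_moves --increments '[{"translation": [0,0,-0.5],"twist": [0,0,0]},{"translation": [0,0,-1.5],"twist": [0,0,0]},{"translation": [0,0,-2],"twist": [0,0,0]},{"translation": [0,0,-2],"twist": [0,0,0]},{"translation": [0,0,-2],"twist": [0,0,0]},{"translation": [0,0,-2],"twist": [0,0,0]},{"translation": [0,0,0],"twist": [0,0,0.09]},{"translation": [0,0,0],"twist": [0,0,0.09]},{"translation": [0,0,0],"twist": [0,0,0.09]},{"translation": [0,0,0],"twist": [0,0,0.09]},{"translation": [0,0,0],"twist": [0,0,0.0725]},{"translation": [0,0,0],"twist": [0,0,0]}]'

```text
time_s: 9.85
tool_pos: [0.4556, 0.2546, 0.1019]
tool_rot: [-0.006, 1.0, 0.0, 0.001]
wrist_force: [0.5, 0.2, -0.6]
width: 0.0274
finger_force: 59.2
```

```bash
python3 g.py 0.40 -0.0347 0.1 3.1546
```

```text
t 9.85 pos [0.4556 0.2546 0.1019] yaw -3.1299 zaxis [ 0.0021  0.001  -1.    ] w 0.0274 F [ 0.48  0.22 -0.61] ff 59.2
tool delta cm [  5.9  -28.86   0.15] twist [ 0.0009  0.0021 -0.0013]
```

Emit:
apply_moves --increments '[{"translation": [0.35,-2.4,0],"twist": [0,0,0]},{"translation": [0.35,-2.4,0],"twist": [0,0,0]},{"translation": [0.35,-2.4,0],"twist": [0,0,0]},{"translation": [0.35,-2.4,0],"twist": [0,0,0]},{"translation": [0.35,-2.4,0],"twist": [0,0,0]},{"translation": [0.35,-2.4,0],"twist": [0,0,0]},{"translation": [0.35,-2.4,0],"twist": [0,0,0]},{"translation": [0.35,-2.4,0],"twist": [0,0,0]},{"translation": [0.35,-2.4,0],"twist": [0,0,0]},{"translation": [0.35,-2.4,0],"twist": [0,0,0]},{"translation": [0.35,-2.4,0],"twist": [0,0,0]},{"translation": [0.35,-2.4,0],"twist": [0,0,0]}]'

```text
time_s: 10.85
tool_pos: [0.4173, -0.035, 0.1016]
tool_rot: [-0.008, 1.0, 0.0, 0.001]
wrist_force: [-1.2, -0.0, 0.1]
width: 0.0278
finger_force: 59.3
```

Emit:
apply_moves --increments '[{"translation": [0,0,2],"twist": [0,0,0]},{"translation": [0,0,2],"twist": [0,0,0]},{"translation": [0,0,0],"twist": [0,0.0525,0]},{"translation": [0,0,0],"twist": [0,0.0525,0]},{"translation": [0,0,0],"twist": [0,0,0]},{"translation": [0,0,0],"twist": [0,0,0]}]'

```text
time_s: 11.35
tool_pos: [0.4184, -0.0339, 0.0612]
tool_rot: [-0.008, 0.999, 0.0, -0.051]
wrist_force: [-0.3, 0.2, 0.4]
width: 0.0275
finger_force: 59.3
```

```bash
python3 g.py 0.415 -0.0347 0.06 3.1546 -0.105; python3 - <<'E'
from m import *
t=avg("top",6);s=avg("side",6);np.save("t2.npy",t);np.save("s2.npy",s)
a=cv2.resize(t[200:260,245:300].astype(np.uint8),None,fx=7,fy=7,interpolation=cv2.INTER_CUBIC)
b=cv2.resize(s[170:230,230:285].astype(np.uint8),None,fx=7,fy=7,interpolation=cv2.INTER_CUBIC)
cv2.imwrite("pics/z4.png",np.hstack([a,b]))
E
```

```text
t 11.35 pos [ 0.4184 -0.0339  0.0612] yaw -3.1265 zaxis [-1.018e-01 -5.000e-04 -9.948e-01] w 0.0275 F [-0.26  0.16  0.45] ff 59.3
tool delta cm [ 0.33 -0.08  0.16] twist [0.0008 0.003  0.0021]
```

View pics/z4.png

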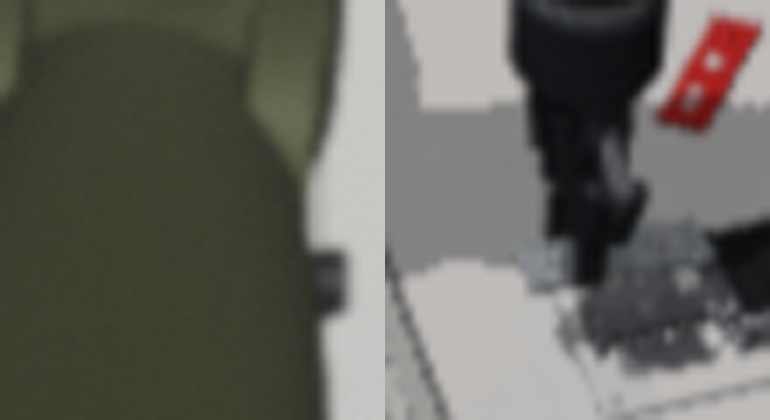

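The side view shows the dipped cassette held in front of the flap at about the right spot; the top view is blocked by the arm. I'll go down to the entry point.

```bash
python3 g.py 0.4226 -0.0351 0.034 3.1556 -0.105;  python3 - <<'E'
from m import *
# check predicted cassette corners vs side picture
s=manip.read_state();Rc=R.from_quat(s["tool_rot"]);p=np.array(s["tool_pos"])
for nm,l in(("near L",(.0274,.015)),("near R",(.0274,-.015)),("win R",(-.0676,-.015)),("win L",(-.0676,.015))):
    q=p+Rc.apply([l[0],l[1],.0024-.007]);u,v=proj("side",q);print(nm,((u-230)*7+385).round(),((v-170)*7).round())
E
```

```text
t 11.95 pos [ 0.4176 -0.0338  0.0614] yaw -3.1279 zaxis [-1.026e-01 -5.000e-04 -9.947e-01] w 0.0276 F [ 0.15 -0.05 -0.22] ff 59.3
tool delta cm [-0.78 -0.13  2.68] twist [ 0.0009  0.0022 -0.0003]
near L 513.0 241.0
near R 530.0 279.0
win R 712.0 248.0
win L 693.0 210.0
```

Emit:
apply_moves --increments '[{"translation": [-0.15,-0.04,0.6],"twist": [0,0.0022,0]},{"translation": [-0.2,-0.04,0.7],"twist": [0,0,0]},{"translation": [-0.2,-0.05,0.7],"twist": [0,0,0]},{"translation": [-0.2,0,0.7],"twist": [0,0,0]},{"translation": [0,0,0],"twist": [0,0,0]},{"translation": [0,0,0],"twist": [0,0,0]}]'

```text
time_s: 12.45
tool_pos: [0.4215, -0.035, 0.0329]
tool_rot: [-0.007, 0.999, 0.0, -0.054]
wrist_force: [0.1, -0.5, 0.1]
width: 0.0273
finger_force: 59.3
```

```bash
python3 g.py 0.4226 -0.0351 0.032 3.1556 -0.105; python3 - <<'E'
from m import *
s=avg("side",6)
b=cv2.resize(s[180:225,240:310].astype(np.uint8),None,fx=11,fy=11,interpolation=cv2.INTER_CUBIC)
cv2.imwrite("pics/z5.png",b)
E
```

```text
t 12.45 pos [ 0.4215 -0.035   0.0329] yaw -3.128 zaxis [-1.069e-01 -4.000e-04 -9.943e-01] w 0.0273 F [ 0.08 -0.54  0.15] ff 59.3
tool delta cm [-0.11 -0.01  0.08] twist [ 0.0011 -0.0021 -0.0005]
```

View pics/z5.png

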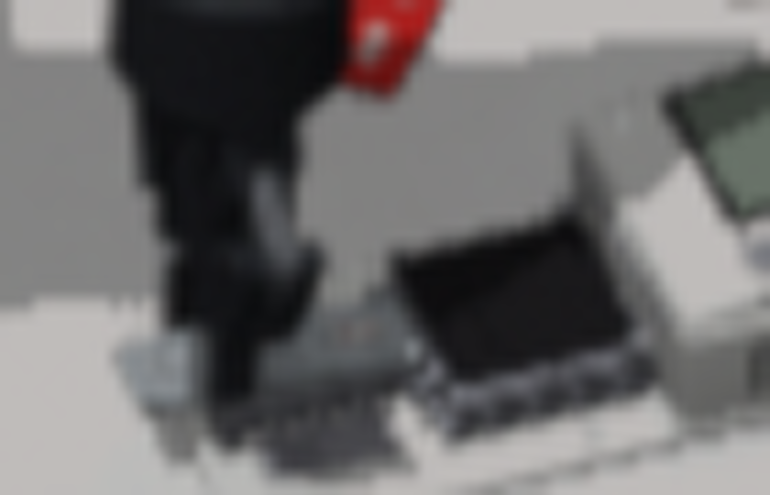

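The window end sits just in front of the flap edge at about (398,322) and lines up with the flap's mid-line. I'll slide it in along its own axis.

Emit:
apply_moves --increments '[{"translation": [-0.1,0,0.1],"twist": [0,0,0]},{"translation": [-0.35,0,0],"twist": [0,0,0]},{"translation": [-0.35,0,0],"twist": [0,0,0]},{"translation": [-0.35,0,0],"twist": [0,0,0]},{"translation": [-0.35,0,0],"twist": [0,0,0]},{"translation": [0,0,0],"twist": [0,0,0]},{"translation": [0,0,0],"twist": [0,0,0]}]'

```text
time_s: 13.33
tool_pos: [0.4376, -0.035, 0.0311]
tool_rot: [-0.007, 0.999, -0.0, -0.052]
wrist_force: [0.2, -0.4, -1.0]
width: 0.0278
finger_force: 59.3
```

```bash
python3 g.py 0.4575 -0.0352 0.028 3.1546 -0.105
```

```text
t 13.33 pos [ 0.4376 -0.035   0.0311] yaw -3.1281 zaxis [-1.046e-01 -8.000e-04 -9.945e-01] w 0.0278 F [ 0.2  -0.37 -1.02] ff 59.3
tool delta cm [-2.01 -0.05  0.1 ] twist [0.0006 0.0002 0.0005]
```

Emit:
apply_moves --increments '[{"translation": [-0.3,0,0.05],"twist": [0,0,0]},{"translation": [-0.3,0,0.05],"twist": [0,0,0]},{"translation": [-0.3,0,0],"twist": [0,0,0]},{"translation": [-0.3,0,0],"twist": [0,0,0]},{"translation": [0,0,0],"twist": [0,0,0]},{"translation": [0,0,0],"twist": [0,0,0]}]'

```text
time_s: 13.83
tool_pos: [0.4496, -0.0348, 0.0289]
tool_rot: [-0.007, 0.999, -0.0, -0.052]
wrist_force: [-0.1, -1.5, -0.6]
width: 0.0276
finger_force: 59.3
```

```bash
python3 g.py 0.4575 -0.0352 0.028 3.1546 -0.105
```

```text
t 13.83 pos [ 0.4496 -0.0348  0.0289] yaw -3.1282 zaxis [-1.042e-01 -8.000e-04 -9.946e-01] w 0.0276 F [-0.05 -1.47 -0.58] ff 59.3
tool delta cm [-0.79 -0.05  0.01] twist [0.0006 0.0006 0.0004]
```

Emit:
apply_moves --increments '[{"translation": [-0.25,-0.03,0],"twist": [0,0,0]},{"translation": [-0.25,-0.02,0],"twist": [0,0,0]},{"translation": [-0.2,0,0],"twist": [0,0,0]},{"translation": [0,0,0],"twist": [0,0,0]},{"translation": [0,0,0],"twist": [0,0,0]}]'

```text
time_s: 14.25
tool_pos: [0.4563, -0.035, 0.0282]
tool_rot: [-0.007, 0.999, 0.0, -0.052]
wrist_force: [0.7, -0.3, 0.1]
width: 0.0276
finger_force: 59.3
```

Emit:
apply_moves --increments '[{"translation": [-0.1,0,0],"twist": [0,0,0]},{"translation": [0,0,0],"twist": [0,0,0]},{"translation": [0,0,0],"twist": [0,0,0]}]'

```text
time_s: 14.5
tool_pos: [0.4569, -0.035, 0.028]
tool_rot: [-0.007, 0.999, 0.0, -0.053]
wrist_force: [-0.3, -1.0, -0.2]
width: 0.0275
finger_force: 59.3
```

```bash
python3 g.py 0.4575 -0.0352 0.028 3.1546 -0.105
```

```text
t 14.5 pos [ 0.4569 -0.035   0.028 ] yaw -3.1279 zaxis [-1.050e-01 -4.000e-04 -9.945e-01] w 0.0275 F [-0.32 -1.05 -0.21] ff 59.3
tool delta cm [-0.06 -0.02 -0.  ] twist [ 0.001  -0.0001  0.0007]
```

Now probing for the end stop in small steps.

Emit:
apply_moves --increments '[{"translation": [-0.1,0,-0.01],"twist": [0,0,0]},{"translation": [0,0,0],"twist": [0,0,0]},{"translation": [0,0,0],"twist": [0,0,0]}]'

```text
time_s: 14.75
tool_pos: [0.4579, -0.035, 0.028]
tool_rot: [-0.007, 0.999, 0.0, -0.053]
wrist_force: [0.7, -0.1, -0.8]
width: 0.0274
finger_force: 59.3
```

Emit:
apply_moves --increments '[{"translation": [-0.1,0,-0.01],"twist": [0,0,0]},{"translation": [0,0,0],"twist": [0,0,0]},{"translation": [0,0,0],"twist": [0,0,0]}]'

```text
time_s: 15.0
tool_pos: [0.459, -0.0351, 0.028]
tool_rot: [-0.007, 0.999, 0.0, -0.052]
wrist_force: [0.2, -0.0, -0.3]
width: 0.0276
finger_force: 59.3
```

Emit:
apply_moves --increments '[{"translation": [-0.05,0,-0.01],"twist": [0,0,0]},{"translation": [0,0,0],"twist": [0,0,0]},{"translation": [0,0,0],"twist": [0,0,0]}]'

```text
time_s: 15.25
tool_pos: [0.4593, -0.0351, 0.028]
tool_rot: [-0.007, 0.999, 0.0, -0.053]
wrist_force: [-0.2, -0.7, -0.1]
width: 0.0274
finger_force: 59.3
```

Emit:
apply_moves --increments '[{"translation": [-0.05,0,-0.01],"twist": [0,0,0]},{"translation": [0,0,0],"twist": [0,0,0]},{"translation": [0,0,0],"twist": [0,0,0]}]'

```text
time_s: 15.5
tool_pos: [0.4594, -0.035, 0.028]
tool_rot: [-0.007, 0.999, 0.0, -0.053]
wrist_force: [-1.3, -0.4, -0.4]
width: 0.0275
finger_force: 59.3
```

Emit:
apply_moves --increments '[{"translation": [-0.05,0,-0.01],"twist": [0,0,0]},{"translation": [0,0,0],"twist": [0,0,0]},{"translation": [0,0,0],"twist": [0,0,0]}]'

```text
time_s: 15.75
tool_pos: [0.4595, -0.035, 0.0279]
tool_rot: [-0.007, 0.999, 0.0, -0.053]
wrist_force: [-4.1, -0.7, 0.6]
width: 0.0275
finger_force: 59.3
```

Emit:
apply_moves --increments '[{"translation": [-0.05,0,-0.01],"twist": [0,0,0]},{"translation": [0,0,0],"twist": [0,0,0]},{"translation": [0,0,0],"twist": [0,0,0]}]'

```text
time_s: 16.0
tool_pos: [0.4595, -0.035, 0.0279]
tool_rot: [-0.007, 0.999, 0.0, -0.054]
wrist_force: [-5.2, -0.8, 0.3]
width: 0.0275
finger_force: 59.3
```

The end stop is touched at x≈0.4594. I'll back off 2 mm, then lower the near end.

Emit:
apply_moves --increments '[{"translation": [0.15,0,0],"twist": [0,0,0]},{"translation": [0.15,0,0],"twist": [0,0,0]},{"translation": [0,0,0],"twist": [0,0,0]},{"translation": [0,0,0],"twist": [0,0,0]}]'

```text
time_s: 16.33
tool_pos: [0.4589, -0.0351, 0.0289]
tool_rot: [-0.007, 0.999, 0.0, -0.052]
wrist_force: [0.2, -1.2, -0.3]
width: 0.0279
finger_force: 59.3
```

```bash
python3 g.py 0.4573 -0.0351 0.0243 3.1556 -0.0525
```

```text
t 16.33 pos [ 0.4589 -0.0351  0.0289] yaw -3.128 zaxis [-1.032e-01 -5.000e-04 -9.947e-01] w 0.0279 F [ 0.17 -1.17 -0.25] ff 59.3
tool delta cm [0.11 0.   0.47] twist [ 0.0009 -0.0509 -0.0004]
```

Emit:
apply_moves --increments '[{"translation": [0.1,0,0.1],"twist": [0,0,0]},{"translation": [0.03,0,0.13],"twist": [0,-0.0175,0]},{"translation": [0,0,0.13],"twist": [0,-0.0175,0]},{"translation": [0,0,0.13],"twist": [0,-0.0175,0]},{"translation": [0,0,0],"twist": [0,0,0]},{"translation": [0,0,0],"twist": [0,0,0]}]'

```text
time_s: 16.83
tool_pos: [0.4562, -0.0351, 0.0242]
tool_rot: [-0.007, 1.0, 0.0, -0.026]
wrist_force: [-0.3, -0.2, 3.4]
width: 0.0272
finger_force: 59.7
```

```bash
python3 g.py 0.4573 -0.0351 0.0204 3.1556 0
```

```text
t 16.83 pos [ 0.4562 -0.0351  0.0242] yaw -3.1281 zaxis [-5.160e-02  2.000e-04 -9.987e-01] w 0.0272 F [-0.35 -0.16  3.4 ] ff 59.7
tool delta cm [-0.13 -0.    0.37] twist [ 0.0009 -0.0516 -0.0005]
```

Emit:
apply_moves --increments '[{"translation": [-0.05,0,0.1],"twist": [0,-0.017,0]},{"translation": [-0.05,0,0.1],"twist": [0,-0.017,0]},{"translation": [0,0,0.1],"twist": [0,-0.0165,0]},{"translation": [0,0,0],"twist": [0,0,0]},{"translation": [0,0,0],"twist": [0,0,0]}]'

```text
time_s: 17.25
tool_pos: [0.4567, -0.0351, 0.0208]
tool_rot: [-0.007, 1.0, 0.0, -0.001]
wrist_force: [-2.1, 0.1, 4.7]
width: 0.0278
finger_force: 59.9
```

```bash
python3 g.py 0.4573 -0.0351 0.0204 3.1556 0
```

```text
t 17.25 pos [ 0.4567 -0.0351  0.0208] yaw -3.1282 zaxis [-2.1e-03  8.0e-04 -1.0e+00] w 0.0278 F [-2.13  0.13  4.7 ] ff 59.9
tool delta cm [-0.06  0.    0.04] twist [ 0.0008 -0.0021 -0.0006]
```

Emit:
apply_moves --increments '[{"translation": [0,0,0.04],"twist": [0,-0.002,0]},{"translation": [0,0,0],"twist": [0,0,0]},{"translation": [0,0,0],"twist": [0,0,0]}]'

```text
time_s: 17.5
tool_pos: [0.4567, -0.0351, 0.0203]
tool_rot: [-0.007, 1.0, 0.0, -0.001]
wrist_force: [-3.2, -0.0, 6.7]
width: 0.0274
finger_force: 60.1
```

Emit:
apply_moves --increments '[{"translation": [0,0,0.03],"twist": [0,0,0]},{"translation": [0,0,0],"twist": [0,0,0]},{"translation": [0,0,0],"twist": [0,0,0]}]'

```text
time_s: 17.75
tool_pos: [0.4568, -0.0351, 0.0203]
tool_rot: [-0.007, 1.0, 0.0, -0.001]
wrist_force: [-4.2, -0.3, 11.2]
width: 0.0271
finger_force: 60.6
```

```bash
python3 g.py 0.4573 -0.0351 0.0204 3.1556 0; python3 -c "
from h import *
print(np.round(manip.read_state()['ft_torque'],3))"
```

```text
t 17.75 pos [ 0.4568 -0.0351  0.0203] yaw -3.1281 zaxis [-1.e-03  8.e-04 -1.e+00] w 0.0271 F [-4.24 -0.27 11.22] ff 60.6
tool delta cm [-0.05  0.   -0.01] twist [ 0.0008 -0.001  -0.0005]
[-0.058  0.87   0.018]
```

The floor contact is rigid at the predicted height. One visual check before handing in.

```bash
python3 - <<'E'
from m import *
s=avg("side",6)
cv2.imwrite("pics/z6.png",cv2.resize(s[180:225,240:310].astype(np.uint8),None,fx=11,fy=11,interpolation=cv2.INTER_CUBIC))
st=manip.read_state();print(np.round(st["wrist_force"],1),np.round(st["tool_pos"],4),st["time_s"])
E
```

```text
[-4.3 -1.  11.3] [ 0.4568 -0.0351  0.0203] 18.05
```

View pics/z6.png

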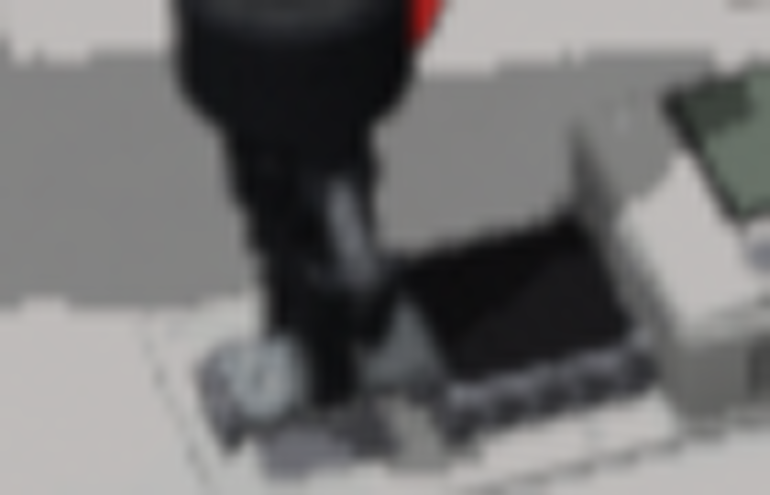

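The cassette lies under the closed flap, at an unchanged position. Its near end (about (250,375)) is down behind the sill (about (215,410)), still held. Handing in.

```bash
python3 -c "
from cell import manip
print(manip.finish_job())"
```

```text
the job is handed in; nothing more can be done
None
```

I handed the job in at about 18 s with the cassette still gripped and pressed flat in the nest (about 11 N, above the suggested 8 N) under the closed flap; no verdict came back.

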